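# Load bottles on the kiln shelf

### The arm

A 6-joint arm with a two-finger parallel gripper is mounted at the origin on the work surface. World frame = base frame: x ahead of the robot, y to its left, z up, the work surface at z = 0. Lengths are in m, angles in rad, forces in N, time in s.
With the tool pointing down it reaches from about 0.35 to 0.875 m from the base axis. Payload 4.2 kg.
Tool frame: the origin (TCP) lies midway between the tips of the shut fingers; the grasp point (between the pads) lies 19 mm behind it; z points along the fingers, y is the direction in which the jaws open and shut (so a half turn about z gives the same grasp; the last joint's range is limited). The gripper opens to 85 mm and grips with 20 to 120 N. Pads are 22 mm wide; open, the fingers measure 114 mm over their backs; the gripper's body (76 mm by 85 mm) begins 54 mm behind the grasp point. The pads swing forward as they close: fully open they stand 13 mm farther back than shut.
Start: joints at [-0.927, 0.385, 0.008, 0, -1.194, -0.259], TCP at [0.235, -0.579, 0.231] pointing down, gripper open.
Joint ranges: [-3.14, 3.14], [-1.21, 2.06], [-1.07, 1.41], [-3.16, 2.05], [-2.99, -0.16], [-3.1, 3.1]. Speed limits (rad/s): [2.79, 2.79, 3.14, 3.14, 3.14, 3.14].

### API

Orientations are given as a 3x3 rotation matrix whose columns are the frame's x, y, z axes.
In Python, from rig import robot, telemetry, imaging, finder gives the robot as it stands. Calls block until the motion is done:
- robot.reach(position, orientation): joint-space move of the TCP to a pose.
- robot.move_l(position, rot=None, max_speed=0.15): straight line of the TCP; rot=None keeps the orientation; max_speed is the mean speed in m/s.
- robot.movej(angles): joint-space move.
- robot.grip(opening, force=None): finger opening in m; force is the grip in N (None keeps the last); returns when the fingers have stopped.
- robot.pause(seconds).
- robot.inverse_kinematics(position, orientation): joint angles nearest the present ones, or None.
- telemetry.get_state(): the state.
- imaging.snapshot(name): name is "side" or "top" or "wrist"; returns the picture (480x640x3 uint8, blue, green, red); there is no depth.
- imaging.camera_model(name): a dict with "fx", "fy", "cx", "cy" (pixels), "extrinsics" (4x4, takes a point from world to camera coordinates). Camera axes: x right, y up, looking along -z (the intrinsics and any distortion apply to the point x, -y, -z); pixel columns grow to the right and rows downward; lengths in m; the calibration is good to about 2 mm. A picture is of the moment at which its call begins: read the wrist's pose just before it. camera_model takes no time and is no camera call; for the wrist camera it gives the pose at the moment of the call.
A pose or a line that the arm cannot do raises robot.PlanningError and nothing moves.
- robot.close_job(): hands the job in, once; it reports no verdict.
Trained networks look in the newest picture that a camera, given by its name, has taken for a name from the list of things; names that differ only in an ending like _2 or _b are one class to them, and where a whole thing is asked for, a point or a joint stands for the part that bears it (a point fixed in the world has none). Each returns a list of dicts, best first, with "p" (0 to 1); they miss things now and then, are a little off and sometimes report something else, mostly with a low value. They report only what shows in the picture. A call takes as long as a camera call. They do not tell look-alikes from the thing itself.
- finder.outline_of(camera, query): "mask" (480x640 bool, what is visible of it) and "centre" ([column, row] in pixels, amid what is visible of it).
The state is a dict: "t": time; "q": joint angles; "dq": joint speeds; "effort": joint torques, N m; "tcp_pos": TCP position; "tcp_rot": TCP orientation; "force": force on the tool from outside, world axes, zero at the start; "moment": the same for the moment, N m; "finger_gap": finger opening in m.
Only numpy, scipy, OpenCV 4.12 (cv2) and the standard library are available. Lean on these libraries where they do the work, as an engineer would, in place of code of your own. Each camera call takes 0.05 s, during which the arm holds its last target.

### The job

Get the kiln shelf ready for firing: first move the glaze jar off the large disc and stand it in the middle of the square cork mat. Then stand each terracotta bottle upright in the middle of the disc of its own size, the large bottle first, then the medium one and the small one last, setting each down gently. Leave the mug and the bowl where they are and do not tip anything over.

Things in the scene. Friction and masses are not known exactly. Their poses are not given: they have to be found in the camera images.
- bottle_large: The large of the three terracotta bottles: 150 mm tall, round body up to 84 mm across, foot 70 mm across, narrowing to a straight round neck 28 mm in diameter that is the top 40 mm of the bottle. Solid, loose, about 0.38 kg. Origin: centre of its underside, z up the bottle. Starts standing on the wooden ware board (top of the board 12 mm above the bench).
- bottle_medium: The medium of the three terracotta bottles: 125 mm tall, round body up to 68 mm across, foot 56 mm across, narrowing to a straight round neck 28 mm in diameter that is the top 40 mm of the bottle. Solid, loose, about 0.25 kg. Origin: centre of its underside, z up the bottle. Starts standing on the wooden ware board (top of the board 12 mm above the bench).
- bottle_small: The small of the three terracotta bottles: 100 mm tall, round body up to 52 mm across, foot 44 mm across, narrowing to a straight round neck 28 mm in diameter that is the top 40 mm of the bottle. Solid, loose, about 0.15 kg. Origin: centre of its underside, z up the bottle. Starts standing on the wooden ware board (top of the board 12 mm above the bench).
- disc_large: The large of the three flat round whitish discs on the grey kiln shelf: 115 mm across, 10 mm thick, fixed. Origin: centre of its underside, which lies on the kiln shelf 12 mm above the bench (so its top is 22 mm above the bench). The glaze jar stands on it at the start.
- disc_medium: The medium of the three flat round whitish discs on the grey kiln shelf: 95 mm across, 10 mm thick, fixed. Origin: centre of its underside, which lies on the kiln shelf 12 mm above the bench (so its top is 22 mm above the bench).
- disc_small: The small of the three flat round whitish discs on the grey kiln shelf: 75 mm across, 10 mm thick, fixed. Origin: centre of its underside, which lies on the kiln shelf 12 mm above the bench (so its top is 22 mm above the bench).
- glaze_jar: Closed cylindrical glaze jar, grey with a black lid that does not come off: 57 mm in diameter, 76 mm tall, loose, about 0.25 kg. Origin: centre of its underside, z up. Starts on the large disc.
- cork_mat: Square cork mat fixed on the bench between ware board and kiln shelf: 76 x 76 mm, 6 mm thick. Origin: centre of its underside, on the bench.
- mug: Bystander: pale mug with a handle, 74 mm across, 85 mm tall, standing on the ware board among the bottles. Origin: centre of its underside. Leave it where it is.
- bowl: Bystander: pale open bowl, 90 mm across, 48 mm tall, already loaded on the kiln shelf beside the discs. Origin: centre of its underside. Leave it where it is.
Things that resemble listed ones, but are neither listed nor needed, are in the scene too. Leave any pink look-alike of the bottle_small alone.

How it is judged:
By the outcome, as a careful person would: the job done as asked, in the order asked, and still so for the second after the job is handed in, with the robot touching nothing.
It also fails if it takes over 112 s, if anything falls off the work surface, if the arm or the gripper's body presses on something with over 40 N, if the wrist force passes 120 N, or if a joint passes its speed limit or range.

## Working session

There is one attempt and no reset: what is moved stays moved. The work goes in short steps, each a Python script; the robot and the scene stay as the last script left them, time stands still between calls to the robot, and variables do not carry over. Pictures are saved under pics/ and viewed, and the job is handed in when it is done.

```bash
ls; mkdir -p pics; python3 - <<'E'
from rig import robot, telemetry, imaging, finder
import cv2
for n in ["side","top","wrist"]:
    im=imaging.snapshot(n); cv2.imwrite(f"pics/{n}0.png",im)
    m=imaging.camera_model(n); print(n,{k:(v if k!='extrinsics' else v) for k,v in m.items()})
print(telemetry.get_state())
E
```

```text
pics
side {'fx': 552.146581961024, 'fy': 552.146581961024, 'cx': 309.1915055688555, 'cy': 239.75313391391708, 'extrinsics': array([[-0.80259827, -0.59639181, -0.01236216,  0.49054594],
       [ 0.36983752, -0.51375764,  0.77412744, -0.26918313],
       [-0.46803442,  0.61674136,  0.63290906, -0.92734372],
       [ 0.        ,  0.        ,  0.        ,  1.        ]])}
top {'fx': 620.8910513339248, 'fy': 620.8910513339248, 'cx': 324.41826981845475, 'cy': 232.41685270591256, 'extrinsics': array([[-2.19553332e-02, -9.99748301e-01, -4.61495430e-03,
         7.81216495e-03],
       [ 9.85596627e-01, -2.24183070e-02,  1.67620729e-01,
        -6.44664326e-01],
       [-1.67681999e-01, -8.68314436e-04,  9.85840755e-01,
        -1.18471817e+00],
       [ 0.00000000e+00,  0.00000000e+00,  0.00000000e+00,
         1.00000000e+00]])}
wrist {'fx': 387.4400237554528, 'fy': 387.4400237554528, 'cx': 327.6743204493115, 'cy': 236.5103543425745, 'extrinsics': array([[-0.37514034,  0.92696695,  0.0014133 ,  0.62381085],
       [-0.87962711, -0.35550023, -0.31603123,  0.0402141 ],
       [-0.29244808, -0.
[... 164 characters left out ...]
27672e-03, -3.56036922e-04,
       -1.19398418e+00, -2.58585627e-01]), 'dq': array([-0.00098592, -0.00181576,  0.00378038,  0.00327708,  0.00046479,
        0.00094295]), 'effort': array([ 3.61614921e-04, -3.92680085e+01,  1.88583988e+01,  4.18859705e+00,
       -3.39537364e-03, -2.70542714e-06]), 'tcp_pos': array([ 0.23447865, -0.57889169,  0.23046512]), 'tcp_rot': array([[-9.26910907e-01, -3.75280775e-01, -7.13758463e-04],
       [-3.75281441e-01,  9.26909693e-01,  1.50366970e-03],
       [ 9.72913058e-05,  1.66162816e-03, -9.99998615e-01]]), 'force': array([-0.06373807, -0.35091627, -0.04070809]), 'moment': array([-0.00793582,  0.04188584, -0.02301438]), 'finger_gap': 0.08525761701055605}
```

View pics/top0.png

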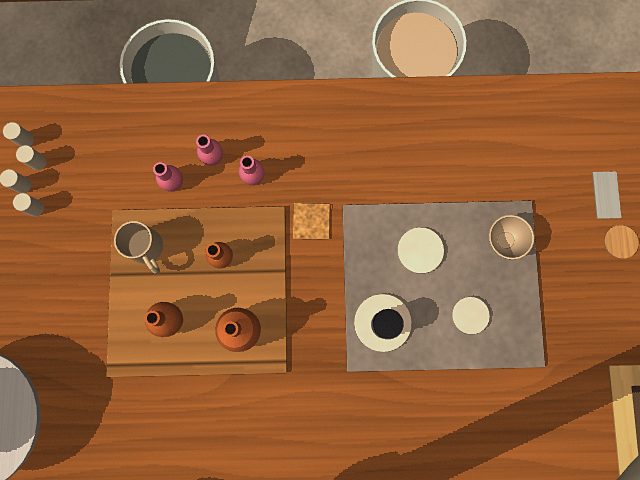

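View pics/side0.png

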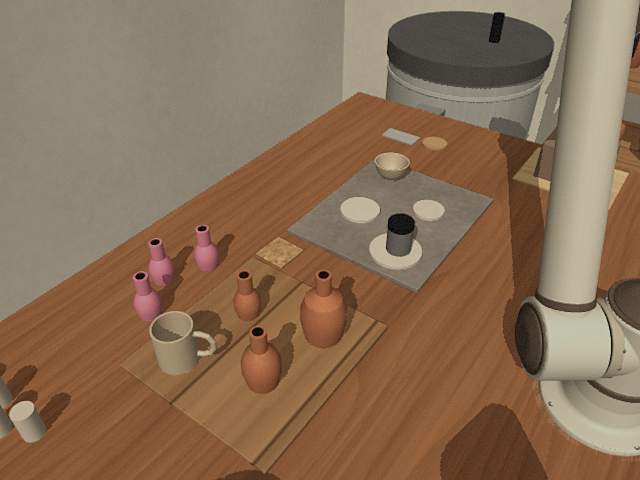

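View pics/wrist0.png

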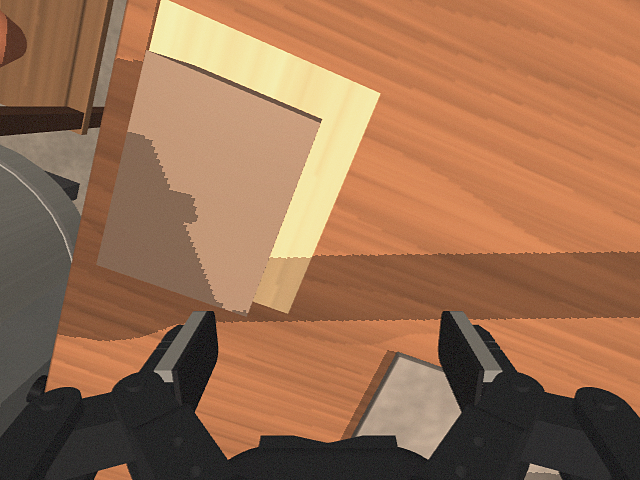

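```bash
cat > vis.py <<'E'
import numpy as np, cv2
from scipy.optimize import minimize
from rig import robot, telemetry, imaging, finder
def proj(cm,P):
    P=np.atleast_2d(P); E=cm["extrinsics"]; c=P@E[:3,:3].T+E[:3,3]
    return np.c_[cm["fx"]*c[:,0]/-c[:,2]+cm["cx"], cm["fy"]*-c[:,1]/-c[:,2]+cm["cy"]]
def ray(cm,uv,z):
    E=cm["extrinsics"];R=E[:3,:3];o=-R.T@E[:3,3]
    d=R.T@np.array([(uv[0]-cm["cx"])/cm["fx"],-(uv[1]-cm["cy"])/cm["fy"],-1.])
    return o+d*(z-o[2])/d[2]
def bott(h,b,f):
    zn=h-.04; bodyz=zn*.45
    return [(f/2,0),(b/2*.97,bodyz*.6),(b/2,bodyz),(b/2*.95,bodyz*1.3),(.014+ (b/2-.014)*.45,zn*.85),(.014,zn),(.014,h)]
PROF={"bottle_large":(bott(.15,.084,.07),.012),"bottle_medium":(bott(.125,.068,.056),.012),"bottle_small":(bott(.1,.052,.044),.012),
"glaze_jar":([(.0285,0),(.0285,.076)],.022),"disc_large":([(.0575,0),(.0575,.01)],.012),"disc_medium":([(.0475,0),(.0475,.01)],.012),
"disc_small":([(.0375,0),(.0375,.01)],.012),"mug":([(.037,0),(.037,.085)],.012),"bowl":([(.025,0),(.045,.048)],.012)}
A=np.linspace(0,2*np.pi,48,endpoint=False)
def sil(cm,name,x,y,z0=None,S=4):
    prof,z=PROF[name]; z=z if z0 is None else z0
    m=np.zeros((480*S,640*S),np.uint8)
    rings=[proj(cm,np.c_[x+r*np.cos(A),y+r*np.sin(A),np.full(48,z+h)]) for r,h in prof]
    for a,b in zip(rings[:-1],rings[1:]):
        hull=cv2.convexHull((((np.r_[a,b]+.5)*S)-.5).astype(np.float32))
        cv2.fillConvexPoly(m,np.round(hull).astype(np.int32),255)
    return cv2.resize(m,(640,480),interpolation=cv2.INTER_AREA)/255.
def fit(obs,name,x0,z0=None,ignore=None):
    def cost(p):
        c=0
        for i,(cm,mask) in enumerate(obs):
            s=sil(cm,name,p[0],p[1],z0); w=1 if ignore is None else ~ignore[i]
            c+=(np.abs(s-mask)*w).sum()/mask.sum()
        return c
    r=minimize(cost,x0,method="Nelder-Mead",options=dict(initial_simplex=[x0,[x0[0]+.01,x0[1]],[x0[0],x0[1]+.01]],xatol=2e-4,fatol=1e-3))
    return r.x,r.fun
E
cat > look.py <<'E'
from vis import *
import pickle
res={}; vis={}
for cam in ["top","side"]:
    im=imaging.snapshot(cam); cm=imaging.camera_model(cam)
    ov=im.copy()
    for n in list(PROF)+["cork_mat"]:
        o=finder.outline_of(cam,n)
        res[cam,n]=o
        print(cam,n,[(round(d["p"],2),np.round(d["centre"]).astype(int).tolist(),int(d["mask"].sum())) for d in o][:5])
pickle.dump(res,open("res.pkl","wb"))
E
python3 look.py
```

```text
top bottle_large []
top bottle_medium [(0.61, [164, 317], 1018)]
top bottle_small [(0.9, [251, 172], 593), (0.86, [221, 256], 545), (0.85, [208, 151], 632)]
top glaze_jar [(0.87, [389, 325], 784)]
top disc_large [(0.62, [373, 318], 1847)]
top disc_medium [(0.77, [418, 250], 1643), (0.39, [165, 320], 1036)]
top disc_small [(0.88, [469, 314], 1121)]
top mug [(0.77, [138, 242], 1632)]
top bowl [(0.74, [511, 240], 1553)]
top cork_mat [(0.97, [314, 222], 1317), (0.6, [235, 329], 1543)]
side bottle_large [(0.74, [323, 313], 2647), (0.52, [358, 211], 845)]
side bottle_medium [(0.56, [262, 364], 1948)]
side bottle_small [(0.95, [246, 299], 1021), (0.86, [158, 264], 916), (0.79, [144, 297], 991), (0.78, [204, 250], 854), (0.59, [277, 251], 811)]
side glaze_jar [(0.78, [400, 233], 1055), (0.54, [428, 208], 552), (0.31, [388, 257], 1054)]
side disc_large [(0.6, [390, 256], 1005)]
side disc_medium [(0.88, [359, 210], 838)]
side disc_small [(0.59, [429, 212], 511)]
side mug [(0.69, [178, 341], 2725)]
side bowl [(0.91, [393, 161], 794)]
side cork_mat [(0.81, [279, 251], 785)]
```

```bash
cat > fitall.py <<'E'
from vis import *
import pickle
res=pickle.load(open("res.pkl","rb"))
pick={"bottle_large":("top cork_mat 1","side bottle_large 0"),"bottle_medium":("top bottle_medium 0","side bottle_medium 0"),"bottle_small":("top bottle_small 1","side bottle_small 0")}
ims={c:imaging.snapshot(c) for c in("top","side")}; cms={c:imaging.camera_model(c) for c in("top","side")}
ov={c:cv2.resize(ims[c],None,fx=3,fy=3,interpolation=cv2.INTER_CUBIC) for c in ims}
out={}
for n in PROF:
    k=pick.get(n,(f"top {n} 0",f"side {n} 0"))
    obs=[];ig=[]
    for s in k:
        c,nm,i=s.split(); obs.append((cms[c],res[c,nm][int(i)]["mask"]))
        g=np.zeros((480,640),bool)
        if n=="disc_large": g=cv2.dilate(res[c,"glaze_jar"][0]["mask"].astype(np.uint8),np.ones((5,5)))>0
        ig.append(g)
    u=res[k[0].split()[0],k[0].split()[1]][int(k[0][-1])]["centre"]
    x0=ray(cms["top"],u,PROF[n][1]+PROF[n][0][-1][1]/2)[:2]
    both,f=fit(obs,n,x0,ignore=ig); t,ft=fit(obs[:1],n,x0,ignore=ig[:1]); s_,fs=fit(obs[1:],n,x0,ignore=ig[1:])
    print(n,"both",both.round(4),round(f,3),"top",t.round(4),round(ft,3),"side",s_.round(4),round(fs,3)); out[n]=both
    for c in ov:
        m=(cv2.resize(sil(cms[c],n,*both).astype(np.float32),None,fx=3,fy=3)>.5).astype(np.uint8)
        cs,_=cv2.findContours(m,cv2.RETR_EXTERNAL,cv2.CHAIN_APPROX_NONE); cv2.drawContours(ov[c],cs,-1,(0,255,0),1)
for c in ov:
    m=res[c,"cork_mat"][0]["mask"].astype(np.uint8)
    P=[]
    cs,_=cv2.findContours(m,cv2.RETR_EXTERNAL,cv2.CHAIN_APPROX_NONE)
    pts=np.array([ray(cms[c],p[0],.006)[:2] for p in max(cs,key=len)],np.float32)
    print("mat",c,cv2.minAreaRect(pts), "gmin")
cv2.imwrite("pics/ovt.png",ov["top"][570:1140,300:1100]); cv2.imwrite("pics/ovt2.png",ov["top"][570:1140,950:1750]); cv2.imwrite("pics/ovs.png",ov["side"][400:1000,900:1700]); cv2.imwrite("pics/ovs2.png",ov["side"][700:1300,400:1200])
pickle.dump(out,open("out.pkl","wb"))
E
python3 fitall.py
```

```text
bottle_large both [0.4569 0.1656] 0.128 top [0.4571 0.1661] 0.03 side [0.457  0.1634] 0.079
bottle_medium both [0.4796 0.3114] 0.122 top [0.4796 0.3124] 0.05 side [0.4813 0.309 ] 0.043
bottle_small both [0.6067 0.2053] 0.146 top [0.6069 0.2062] 0.071 side [0.6076 0.2038] 0.049
glaze_jar both [ 0.461  -0.1233] 0.111 top [ 0.4615 -0.1229] 0.046 side [ 0.4613 -0.1242] 0.058
disc_large both [ 0.4655 -0.1186] 0.085 top [ 0.4656 -0.1186] 0.03 side [ 0.466  -0.1202] 0.049
disc_medium both [ 0.6101 -0.2018] 0.112 top [ 0.6103 -0.2014] 0.061 side [ 0.6104 -0.2025] 0.047
disc_small both [ 0.4754 -0.2958] 0.173 top [ 0.4758 -0.2957] 0.043 side [ 0.4751 -0.2976] 0.123
mug both [0.6322 0.3627] 0.236 top [0.6326 0.3628] 0.112 side [0.6329 0.3621] 0.124
bowl both [ 0.6265 -0.3769] 0.158 top [ 0.627  -0.3763] 0.04 side [ 0.6257 -0.3802] 0.088
mat top ((0.6781024932861328, 0.0203584935516119), (0.07726795226335526, 0.07782873511314392), 85.84569549560547) gmin
mat side ((0.6762573719024658, 0.02264847420156002), (0.07744214683771133, 0.07792539149522781), 87.56592559814453) gmin
```

View pics/ovt.png

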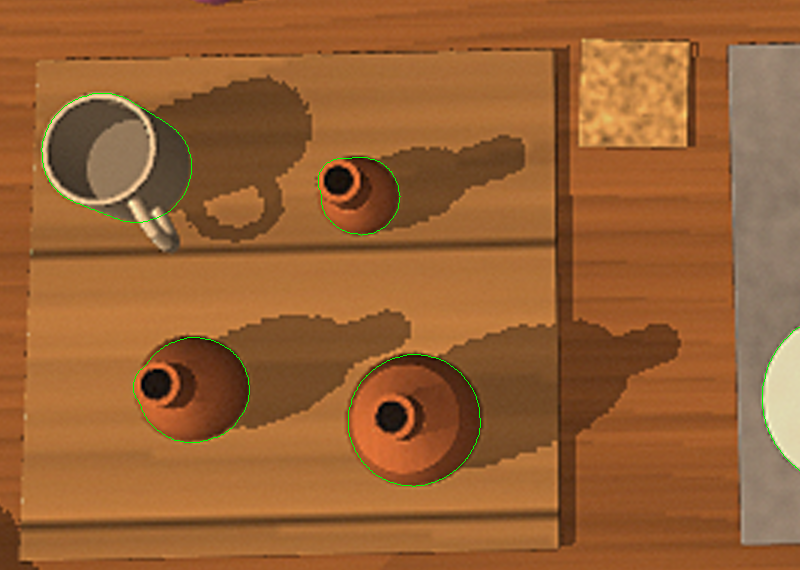

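View pics/ovt2.png

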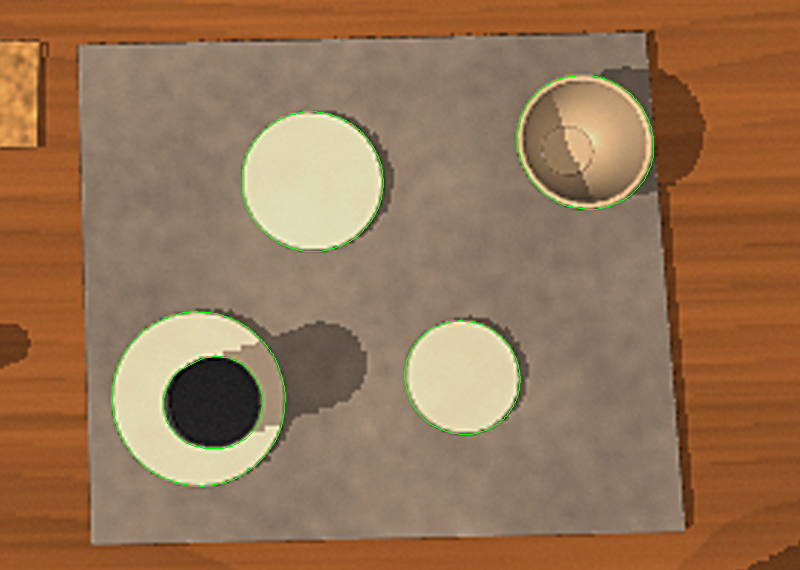

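View pics/ovs.png

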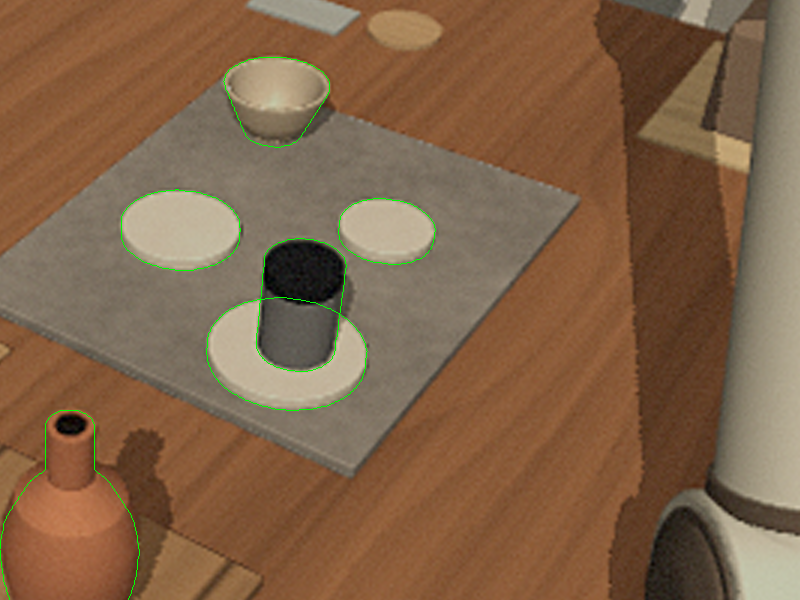

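View pics/ovs2.png

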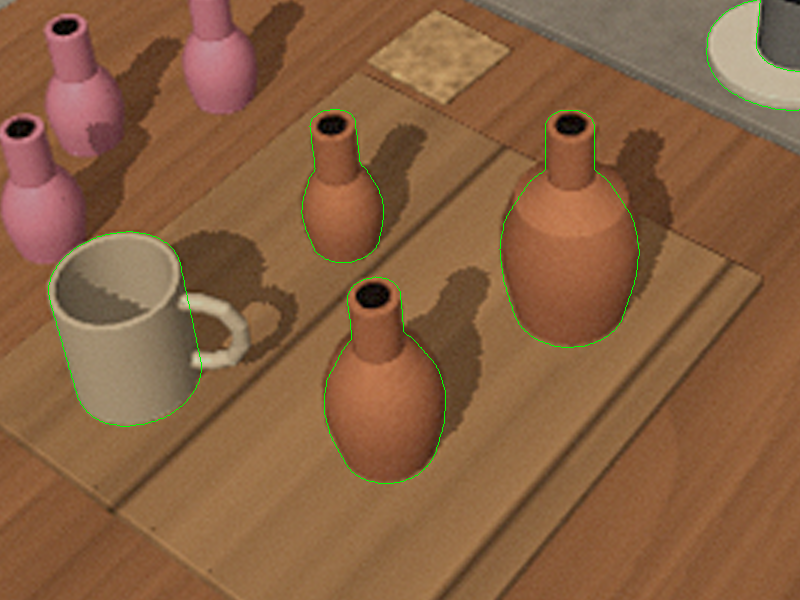

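```bash
cat > plan.py <<'E'
from vis import *
import pickle
st=telemetry.get_state(); E=imaging.camera_model("wrist")["extrinsics"]; C=-E[:3,:3].T@E[:3,3]
print("cam in tool frame",(st["tcp_rot"].T@(C-st["tcp_pos"])).round(3), st["t"])
out=pickle.load(open("out.pkl","rb"))
def Rz(y): # tool y axis at world angle y, z down
    yy=np.array([np.cos(y),np.sin(y),0]); z=np.array([0,0,-1.]); return np.c_[np.cross(yy,z),yy,z]
T={"jar":(*out["glaze_jar"],.2),"mat":(.677,.021,.2),"L":(*out["bottle_large"],.2),"DL":(*out["disc_large"],.2),"M":(*out["bottle_medium"],.28),"DM":(*out["disc_medium"],.28),"S":(*out["bottle_small"],.28),"DS":(*out["disc_small"],.28)}
for k,p in T.items():
    for d in range(-180,180,45):
        q=robot.inverse_kinematics(np.array(p),Rz(np.radians(d)))
        ql=robot.inverse_kinematics(np.array([p[0],p[1],.06]),Rz(np.radians(d)))
        print(k,d,None if q is None else q.round(2), None if ql is None else ql.round(2)[[3,5]])
E
python3 plan.py
```

```text
cam in tool frame [ 0.082  0.    -0.142] 1.35
jar -180 [ 0.08  0.16 -0.39  0.   -1.02 -0.08] [ 0.   -0.08]
jar -135 [ 0.08  0.16 -0.39  0.   -1.02  0.71] [0.   0.71]
jar -90 [ 0.08  0.16 -0.39  0.   -1.02  1.49] [0.   1.49]
jar -45 [ 0.08  0.16 -0.39  0.   -1.02  2.28] [0.   2.28]
jar 0 [ 0.08  0.16 -0.39  0.   -1.02  3.06] [0.   3.06]
jar 45 [ 0.08  0.16 -0.39  0.   -1.02 -2.44] [-0.   -2.44]
jar 90 [ 0.08  0.16 -0.39  0.   -1.02 -1.65] [ 0.   -1.65]
jar 135 [ 0.08  0.16 -0.39  0.   -1.02 -0.87] [ 0.   -0.87]
mat -180 [ 0.27  0.49  0.1   0.   -1.18 -0.27] [ 0.   -0.27]
mat -135 [ 0.27  0.49  0.1   0.   -1.18  0.52] [0.   0.52]
mat -90 [ 0.27  0.49  0.1   0.   -1.18  1.3 ] [0.  1.3]
mat -45 [ 0.27  0.49  0.1   0.   -1.18  2.09] [0.   2.09]
mat 0 [ 0.27  0.49  0.1   0.   -1.18  2.87] [0.   2.87]
mat 45 [ 0.27  0.49  0.1   0.   -1.18 -2.63] [ 0.   -2.63]
mat 90 [ 0.27  0.49  0.1   0.   -1.18 -1.84] [ 0.   -1.84]
mat 135 [ 0.27  0.49  0.1   0.   -1.18 -1.05] [ 0.   -1.05]
L -180 [ 0.68  0.18 -0.37  0.   -1.02 -0.68] [ 0.   -0.68]
L -135 [ 0.68  0.18 -0.37  0.   -1.02  0.1 ] [0.  0.1]
L 
[... 1921 characters left out ...]
8] [0.   1.78]
S 0 [ 0.58  0.38  0.13  0.   -1.32  2.56] [0.   2.56]
S 45 [ 0.58  0.38  0.13  0.   -1.32 -2.93] [ 0.   -2.93]
S 90 [ 0.58  0.38  0.13  0.   -1.32 -2.15] [ 0.   -2.15]
S 135 [ 0.58  0.38  0.13  0.   -1.32 -1.36] [ 0.   -1.36]
DS -180 [-0.27  0.24 -0.07  0.   -1.25  0.27] [0.   0.27]
DS -135 [-0.27  0.24 -0.07  0.   -1.25  1.05] [0.   1.05]
DS -90 [-0.27  0.24 -0.07  0.   -1.25  1.84] [0.   1.84]
DS -45 [-0.27  0.24 -0.07  0.   -1.25  2.62] [0.   2.62]
DS 0 [-0.27  0.24 -0.07  0.   -1.25 -2.87] [ 0.   -2.87]
DS 45 [-0.27  0.24 -0.07  0.   -1.25 -2.09] [-0.   -2.09]
DS 90 [-0.27  0.24 -0.07  0.   -1.25 -1.3 ] [ 0.  -1.3]
DS 135 [-0.27  0.24 -0.07  0.   -1.25 -0.52] [ 0.   -0.52]
```

Candidates (top image): terracotta large (237,329), medium (163,319) and small (218,254). The pink look-alikes to leave alone are at (168,176), (208,150) and (251,170). There is one jar, with a black lid, on the large disc at (388,323). The cream discs are at (382,322), (420,250) and (471,315); the pale round thing at (511,237) is the bowl, and the wooden coaster at (621,241) is not a disc. The overlays show the fitted outlines lying on the right objects, so I'm starting with the jar.

```bash
cat > act.py <<'E'
from vis import *
R=np.array([[0,-1,0],[-1,0,0],[0,0,-1.]])
R=np.c_[np.array([0,-1.,0]),np.array([-1.,0,0]),np.array([0,0,-1.])]
def S(m=""):
    s=telemetry.get_state(); print(m,"t",round(s["t"],2),"tcp",s["tcp_pos"].round(4),"F",s["force"].round(1),"gap",round(s["finger_gap"],4)); return s
def pick(x,y,zg,zup,force=40):
    robot.grip(.085)
    robot.reach(np.array([x,y,zup]),R); S("above")
    robot.move_l(np.array([x,y,zg]),max_speed=.12); S("down")
    robot.grip(0.0,force); return S("gripped")
def carry(x,y,z,zup):
    p=telemetry.get_state()["tcp_pos"]
    robot.move_l(np.array([p[0],p[1],p[2]+.015]),max_speed=.05); S("lift")
    robot.move_l(np.array([p[0],p[1],zup]),max_speed=.2)
    robot.move_l(np.array([x,y,zup]),max_speed=.2); S("over")
def lower(x,y,z,zup):
    robot.move_l(np.array([x,y,z+.012]),max_speed=.12); s=S("near"); f0=s["force"][2]
    for dz in [.006,.003,.0015,.0005,-.0005,-.0015,-.0025]:
        robot.move_l(np.array([x,y,z+dz]),max_speed=.02); s=telemetry.get_state()
        if s["force"][2]-f0>1.5: break
    S("contact dz %g f0 %.1f"%(dz,f0))
def release(x,y,zup,op):
    robot.grip(op); robot.pause(.2); S("released")
    robot.move_l(np.array([x,y,zup]),max_speed=.12); S("up")
def shot(cams,tag):
    for c in cams: cv2.imwrite(f"pics/{c}_{tag}.png",imaging.snapshot(c))
E
python3 - <<'E'
from act import *
x,y=.461,-.1233
pick(x,y,.048,.2)
shot(["top","side"],"jar1")
E
```

```text
above t 3.42 tcp [ 0.4611 -0.1238  0.2001] F [0.4 1.2 0.7] gap 0.0847
down t 4.83 tcp [ 0.4615 -0.1233  0.0486] F [0.1 1.  0.4] gap 0.0849
gripped t 5.22 tcp [ 0.461  -0.1233  0.0487] F [-1.6  1.2  5. ] gap 0.0557
```

View pics/side_jar1.png

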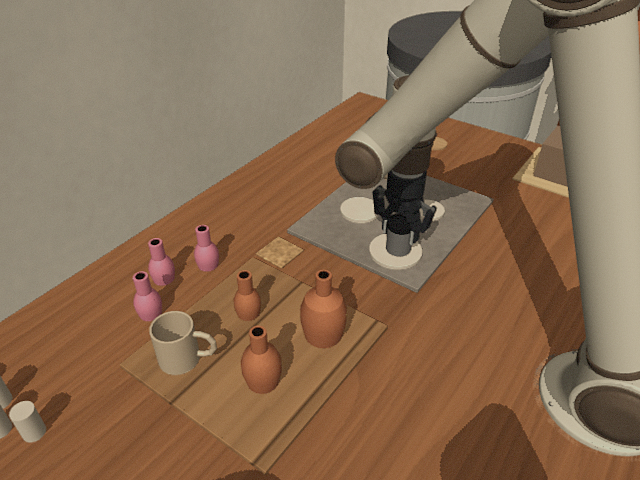

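View pics/top_jar1.png

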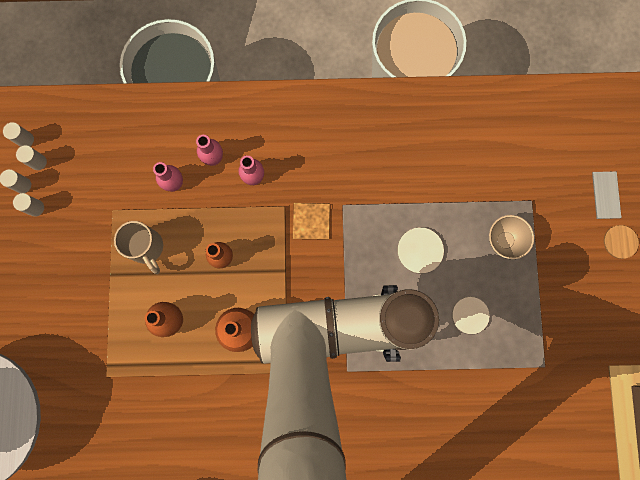

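The side view shows the jar between the fingers at (398,235). The wrist link sticks out about 0.2 m towards +y, with its end disc at (360,165), so I'm checking how high it sits above the bench.

```bash
python3 - <<'E'
from vis import *
cm=imaging.camera_model("side");E=cm["extrinsics"];Rr=E[:3,:3];o=-Rr.T@E[:3,3]
for uv in [(367,187),(360,165)]:
    d=Rr.T@np.array([(uv[0]-cm["cx"])/cm["fx"],-(uv[1]-cm["cy"])/cm["fy"],-1.])
    for y in (.05,.08,.1):
        print(uv,y,(o+d*(y-o[1])/d[1]).round(3))
E
python3 - <<'E'
from act import *
x,y=.677,.0213
zp=.0487-.016
carry(x,y,zp,.13); lower(x,y,zp,.13)
release(x,y,.2,.085)
E
```

```text
(367, 187) 0.05 [0.449 0.05  0.281]
(367, 187) 0.08 [0.431 0.08  0.304]
(367, 187) 0.1 [0.42 0.1  0.32]
(360, 165) 0.05 [0.465 0.05  0.319]
(360, 165) 0.08 [0.447 0.08  0.34 ]
(360, 165) 0.1 [0.435 0.1   0.354]
lift t 5.78 tcp [ 0.461  -0.1233  0.0639] F [ 0.   0.3 -1.7] gap 0.0556
over t 7.72 tcp [0.6763 0.0209 0.1297] F [-0.1  0.2 -2.6] gap 0.0555
near t 8.57 tcp [0.6778 0.0214 0.0457] F [ 0.4  0.2 -1.9] gap 0.0553
contact dz -0.0005 f0 -1.9 t 10.07 tcp [0.6772 0.0213 0.0328] F [-1.4  0.5  1.9] gap 0.0556
released t 10.68 tcp [0.677  0.0213 0.0322] F [ 0.1 -1.  -0.3] gap 0.0846
up t 12.23 tcp [0.6765 0.0213 0.1989] F [ 0.1  0.1 -0. ] gap 0.0846
```

```bash
python3 - <<'E'
from act import *
x,y=.4569,.1656
pick(x,y,.127,.24)
shot(["top","side"],"L1")
for c in ["top","side"]:
    finder_o=finder.outline_of(c,"glaze_jar"); 
    cm=imaging.camera_model(c)
    for o in finder_o[:2]: print(c,o["p"],o["centre"],fit([(cm,o["mask"])],"glaze_jar",np.array([.677,.021]),z0=.006))
E
```

```text
above t 13.48 tcp [0.4577 0.1656 0.2401] F [ 0.  -0.2  0.4] gap 0.0848
down t 14.57 tcp [0.4575 0.1658 0.1276] F [-0.1 -1.   0.9] gap 0.0851
gripped t 15.14 tcp [0.4569 0.1657 0.1274] F [-1.2  0.3  2.8] gap 0.0261
top 0.71 [306.4, 216.9] (array([0.67688048, 0.02127105]), np.float64(0.17522635116369492))
side 0.87 [278.9, 236.2] (array([0.67831226, 0.02184656]), np.float64(0.10517007628644853))
```

View pics/side_L1.png

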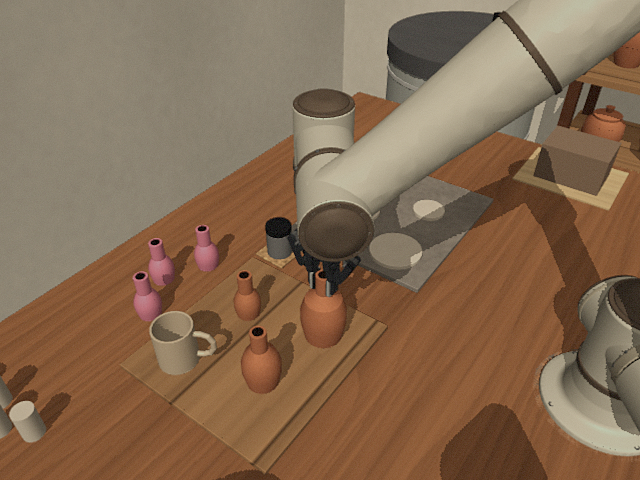

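View pics/top_L1.png

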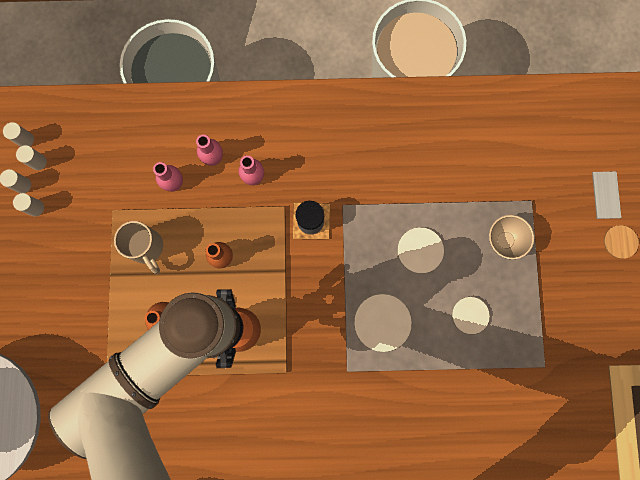

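The jar stands in the middle of the mat at (310,218) in the top view, and the large bottle's neck is between the fingers at (325,280) in the side view. Carrying it across.

```bash
python3 - <<'E'
from act import *
x,y=.4655,-.1186
zp=.1274+.010
carry(x,y,zp,.25); lower(x,y,zp,.25)
shot(["side"],"L2")
release(x,y,.26,.085)
shot(["top","side"],"L3")
E
```

```text
lift t 15.8 tcp [0.4568 0.1656 0.1423] F [ 0.   0.4 -4.1] gap 0.0265
over t 18.07 tcp [ 0.4655 -0.1181  0.2499] F [-0.3  0.4 -3.6] gap 0.0263
near t 19.06 tcp [ 0.4662 -0.1185  0.1501] F [ 0.2 -0.2 -4.2] gap 0.0265
contact dz -0.0005 f0 -4.2 t 20.56 tcp [ 0.4658 -0.1187  0.1374] F [-1.1  0.4  0.4] gap 0.0262
released t 21.41 tcp [ 0.4655 -0.1186  0.1369] F [ 0.3 -1.4 -0.1] gap 0.0847
up t 22.58 tcp [ 0.465  -0.1185  0.2592] F [-0.2  0.6  0.1] gap 0.0855
```

View pics/side_L3.png

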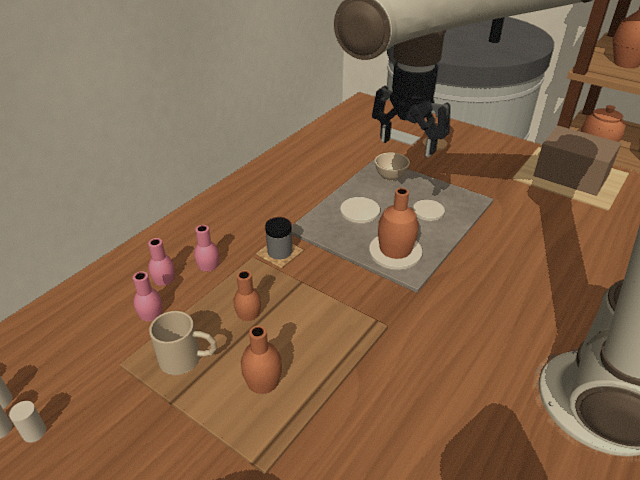

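The large bottle stands upright in the middle of its disc, at (397,240) in the side view. Next is the medium bottle.

```bash
python3 - <<'E'
from act import *
s=pick(.4796,.3114,.102,.22)
assert .02<s["finger_gap"]<.032
shot(["side"],"M1")
x,y=.6101,-.2018
zp=s["tcp_pos"][2]+.010
carry(x,y,zp,.29); lower(x,y,zp,.29)
release(x,y,.25,.085)
shot(["top","side"],"M3")
E
```

```text
above t 24.49 tcp [0.4799 0.3105 0.2202] F [0.9 0.5 1.2] gap 0.0849
down t 25.62 tcp [0.4801 0.3118 0.1028] F [ 0.3 -0.4  0.1] gap 0.0851
gripped t 26.19 tcp [0.4799 0.3116 0.1024] F [0.7 0.7 2.8] gap 0.0263
lift t 26.7 tcp [0.4798 0.3116 0.1175] F [-0.1  0.4 -2.3] gap 0.0267
over t 30.52 tcp [ 0.6101 -0.2012  0.2901] F [-0.4 -0.2 -1.6] gap 0.0265
near t 32.05 tcp [ 0.6107 -0.2019  0.1253] F [-0.3 -0.3 -2.4] gap 0.0268
contact dz -0.0005 f0 -2.4 t 33.55 tcp [ 0.6104 -0.2019  0.1124] F [0.3 0.4 0.8] gap 0.0267
released t 34.35 tcp [ 0.6101 -0.2018  0.1119] F [-0.8  0.9 -0.1] gap 0.085
up t 35.65 tcp [ 0.6096 -0.2017  0.2489] F [-0.1 -0.4 -0.4] gap 0.085
```

View pics/side_M3.png

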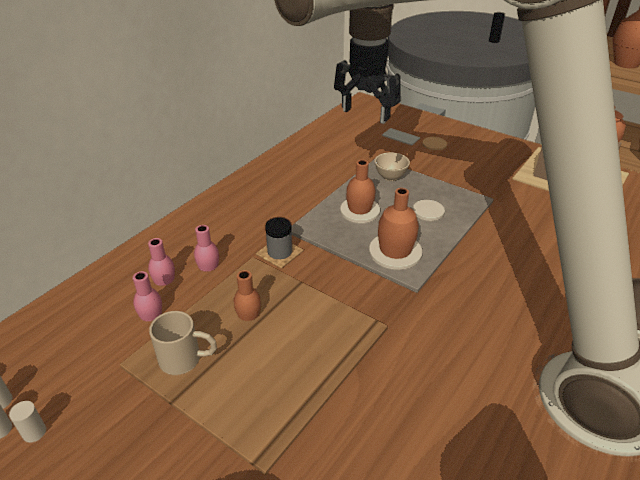

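```bash
python3 - <<'E'
from act import *
s=pick(.6067,.2053,.077,.25)
assert .02<s["finger_gap"]<.032
shot(["side"],"S1")
x,y=.4755,-.2960
zp=s["tcp_pos"][2]+.010
carry(x,y,zp,.30); lower(x,y,zp,.30)
release(x,y,.30,.085)
robot.reach(np.array([.235,-.579,.3]),R); S("away")
shot(["top","side"],"end")
E
python3 look.py
```

```text
above t 37.48 tcp [0.6069 0.2043 0.25  ] F [ 0.2  0.1 -0.4] gap 0.0849
down t 39.07 tcp [0.6072 0.2056 0.0779] F [ 1.  -0.7 -0.3] gap 0.0851
gripped t 39.63 tcp [0.6067 0.2053 0.0772] F [-0.5  0.3  0.7] gap 0.0265
lift t 40.14 tcp [0.6068 0.2054 0.0926] F [ 0.7  0.3 -1. ] gap 0.0263
over t 44.08 tcp [ 0.4757 -0.2955  0.3   ] F [ 0.7  0.3 -1.8] gap 0.0266
near t 45.9 tcp [ 0.4759 -0.2962  0.0999] F [-0.1  0.2 -1.4] gap 0.0266
contact dz -0.0005 f0 -1.4 t 47.4 tcp [ 0.4757 -0.2961  0.0872] F [-0.8  0.9  2.5] gap 0.0264
released t 48.2 tcp [ 0.4755 -0.296   0.0867] F [-0.1  0.7 -0.6] gap 0.085
up t 50.12 tcp [ 0.4753 -0.2959  0.2992] F [ 0.5 -0.1  0.5] gap 0.0849
away t 51.52 tcp [ 0.2358 -0.5785  0.3   ] F [-0.4 -0.2  0.8] gap 0.0851
top bottle_large [(0.62, [386, 320], 1600), (0.52, [367, 336], 765)]
top bottle_medium [(0.85, [426, 244], 1021)]
top bottle_small [(0.86, [476, 313], 627), (0.82, [252, 172], 588), (0.81, [206, 147], 615), (0.79, [169, 178], 673)]
top glaze_jar [(0.7, [310, 220], 806)]
top disc_large [(0.95, [364, 329], 899)]
top disc_medium [(0.69, [410, 259], 683), (0.48, [511, 241], 1558)]
top disc_small [(0.65, [460, 316], 399)]
top mug [(0.55, [136, 242], 1670), (0.46, [321, 230], 556), (0.38, [385, 319], 1618)]
top bowl [(0.65, [511, 239], 1560)]
top cork_mat [(0.74, [321, 228], 491)]
side bottle_large [(0.75, [396, 228], 2118)]
side bottle_medium [(0.95, [362, 191], 1142)]
side bottle_small [(0.95, [157, 264], 897), (0.62, [145, 299], 1035), (0.6, [432, 194], 733), (0.6, [207, 250], 810)]
side glaze_jar [(0.8, [279, 238], 1006)]
side disc_large [(0.62, [393, 260], 826), (0.39, [175, 342], 2704)]
side disc_medium [(0.56, [358, 217], 460)]
side disc_small [(0.81, [426, 213], 350), (0.18, [279, 237], 992)]
side mug [(0.69, [179, 342], 2779)]
side bowl [(0.75, [392, 162], 784)]
side cork_mat [(0.79, [278, 256], 382)]
```

View pics/side_end.png

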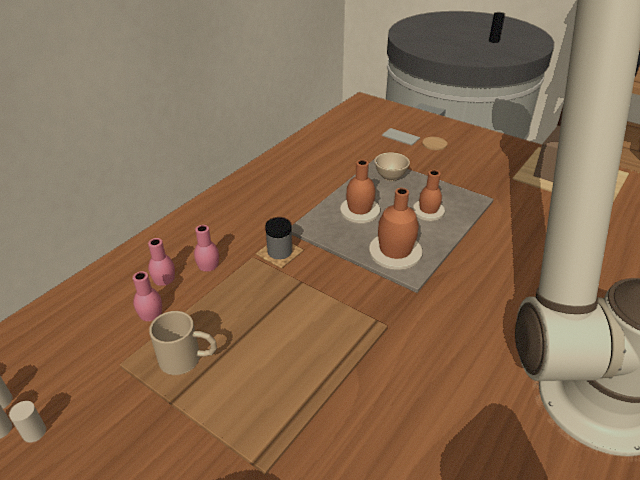

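View pics/top_end.png

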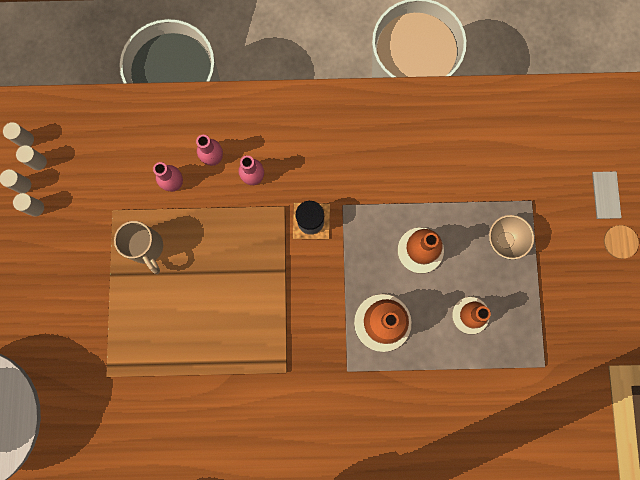

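All four things stand upright on their targets: in the top view the jar is at (310,217), large (386,320), medium (424,246) and small (474,314). The mug, bowl and pink bottles have not moved. One numeric check before handing in.

```bash
python3 - <<'E'
from vis import *
import pickle
r=pickle.load(open("res.pkl","rb"))
pk={"bottle_large":(0,0,"disc_large",.022),"bottle_medium":(0,0,"disc_medium",.022),"bottle_small":(0,2,"disc_small",.022),"glaze_jar":(0,0,None,.006)}
out=pickle.load(open("out.pkl","rb"))
cms={c:imaging.camera_model(c) for c in("top","side")}
for n,(i,j,d,z) in pk.items():
    t=out[d] if d else np.array([.677,.0213])
    T=fit([(cms["top"],r["top",n][i]["mask"])],n,t,z0=z); Sd=fit([(cms["side"],r["side",n][j]["mask"])],n,t,z0=z)
    print(n,"offset mm top",((T[0]-t)*1e3).round(1),round(T[1],2),"side",((Sd[0]-t)*1e3).round(1),round(Sd[1],2))
E
```

```text
bottle_large offset mm top [ 0.7 -2.4] 0.05 side [ 0.8 -2.7] 0.08
bottle_medium offset mm top [ 1.8 -1.5] 0.06 side [ 1.9 -2.9] 0.07
bottle_small offset mm top [0.9 0.9] 0.06 side [ 0.2 -3.3] 0.07
glaze_jar offset mm top [1.  1.1] 0.05 side [ 0.5 -1. ] 0.06
```

Every offset is within about 3 mm, close to the 2 mm calibration accuracy, so I'm handing in.

```bash
python3 -c "
from rig import robot
robot.close_job()"
```

```text
the job is handed in; nothing more can be done
```

The kiln shelf is ready and the job is handed in, at about 53 s of the 112 s allowed. I moved the glaze jar to the middle of the cork mat first. Then I put the large, medium and small terracotta bottles on their own discs, in that order. Each was lowered slowly until the wrist felt light contact (readings up to about 2.5 N) before the fingers opened.

- **Position:** the final pictures show all four upright. Fits to the outlines put each within about 3.5 mm of its target centre, against a camera calibration good to about 2 mm.
- **Disagreements:** the two cameras differ by up to 4 mm in y, most for the small bottle (+0.9 mm from the top camera, −3.3 mm from the side). At the start the network found no large bottle in the top view. I used a mask it had labelled cork mat there, which lay exactly on the bottle.
- **Everything else:** the mug, the bowl and the three pink bottles look unmoved, and nothing tipped over. The arm ended clear of everything.

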